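Build a sieve stack on the sieve shaker

TASK

Build the sieve stack on the plate of the small sieve shaker, ready for a run: the receiver pan at the bottom inside the plate's ring, then the low fine-mesh sieve, then the tall coarse-mesh sieve, and the lid on top. Each part must sit upright and fully home in the one below; do not move or upset the beaker and the petri dish that stand among the parts.

Things in the scene. Friction and masses are not known exactly. Their poses are not given: they have to be found in the camera images.
- pan_centre (a point): Receiver pan: plain round steel cup with a solid bright floor and no skirt, 58 mm outside diameter, 34 mm high, bore 53 mm down to a floor 4 mm above its underside; bottom edge chamfered (51 mm wide at the underside, full width 4 mm up). Stands on its floor. Origin: its centre, half-way up; z up.
- fine_sieve_centre (a point): Fine sieve, the low one: round, dense grey gauze, 38 mm high. Upper 28 mm: frame, 58 mm outside, bore 53 mm. Lower 10 mm: skirt 50 mm wide, tapering to 42 mm at its foot, enters the bore below until the frame's shoulder rests on the rim there. Stands on the skirt. Grip the frame with the finger tips just above the shoulder: lower, they foul the part below. Origin: its centre, half-way up; z up.
- coarse_sieve_centre (a point): Coarse sieve, the tall one: shaped as the fine sieve, but with an open grid of wires 9 mm apart (the dark worktop shows through) and 54 mm high: frame 44 mm (58 mm outside, bore 53 mm) above a 10 mm skirt (50 mm wide, tapering to 42 mm). Stands on the skirt. Origin: its centre, half-way up; z up.
- lid_centre (a point): Lid: closed round steel disc with an upright black knob, 34 mm high: skirt 10 mm (50 mm wide, tapering to 42 mm at its foot), disc 4 mm thick, 58 mm in diameter, knob 16 mm in diameter and 20 mm high on top. Stands on the skirt; take it by the knob. Origin: its centre, half-way up; z up.
- shaker_plate (a point): Sieve shaker, fixed: white drum 124 mm wide, control pod at its front (-x). Point: centre of the top of its aluminium plate (86 mm wide), 56 mm above the worktop, where the pan's underside goes; a ring on it, 5 mm high, bore 63 mm, outside 73 mm, locates the pan. Seated, the rims of pan, fine and coarse sieve are 34, 62 and 106 mm above this point, the knob's top 130 mm.
- beaker_centre (a point): Bystander: open plastic beaker, 62 mm wide, 70 mm high. Origin at its centre, 35 mm above the worktop. It stays where it is.
- petri_dish_centre (a point): Bystander: flat closed white petri dish, 57 mm wide, 14 mm high. Origin at its centre, 7 mm above the worktop. It stays where it is.
There are look-alikes about, which are no part of the job. Leave any blue or turquoise look-alike of the part that bears coarse_sieve_centre alone.

How it is judged (in metres and radians):
At the end, for the whole second after the job is handed in: Pan, fine sieve, coarse sieve and lid stand nested on the shaker's plate in that order from the bottom: each centre within 5 mm sideways of that of the one below (pan: of the plate), within 3 mm of its seated height, upright within 0.05 rad. Beaker and petri dish stand upright (z of pan_centre in the frame of shaker_plate between 0.014 and 0.02 m and horizontal distance between pan_centre and shaker_plate below 0.005 m and angle between each of pan_centre, fine_sieve_centre, coarse_sieve_centre, lid_centre's own z axis and vertical below 0.05 rad and z of fine_sieve_centre in the frame of shaker_plate between 0.04 and 0.046 m and horizontal distance between fine_sieve_centre and pan_centre below 0.005 m and z of coarse_sieve_centre in the frame of shaker_plate between 0.076 and 0.082 m and horizontal distance between coarse_sieve_centre and fine_sieve_centre below 0.005 m and z of lid_centre in the frame of shaker_plate between 0.11 and 0.116 m and horizontal distance between lid_centre and coarse_sieve_centre below 0.005 m and angle between each of beaker_centre, petri_dish_centre's own z axis and vertical below 0.1 rad); the robot touches nothing.
It fails at once if the beaker is moved more than 20 mm (distance of beaker_centre from where it was at the start of the episode above 0.02 m).
It fails at once if the petri dish is moved more than 20 mm (distance of petri_dish_centre from where it was at the start of the episode above 0.02 m).
It also fails if it takes over 104 s, if anything falls off the work surface, if the arm or the gripper's body presses on something with over 40 N, if the wrist force passes 120 N, or if a joint passes its speed limit or range.

ROBOT

A 6-joint arm with a two-finger parallel gripper is mounted at the origin on a cart in front of the work surface, level with it; the furniture and walls round the work are solid. World frame = base frame: x ahead of the robot, y to its left, z up, the work surface at z = 0. Lengths are in mm, angles in rad, forces in N, time in s.
With the tool pointing down it reaches from about 350 to 850 mm from the base axis. Payload 8.1 kg.
Tool frame: the origin (TCP) lies on the centre line of the jaws, within the pads' length; the fingertips stand 11 mm ahead of it and the grasp point (between the pads) lies 8 mm behind it (manip.nose_length is the distance from the TCP to the fingertips, in mm); z points along the fingers, y is the line along which they close (so a half turn about z gives the same grasp; the last joint's range is limited). The gripper opens to 85 mm and grips with 20 to 120 N. Pads are 22 mm wide; open, the fingers measure 114 mm over their backs; the gripper's body (76 mm by 85 mm) begins 54 mm behind the grasp point. The pads swing forward as they close: fully open they stand 13 mm farther back than shut.
Start: joints at [-1.289, 0.13, 1.488, -0, 1.523, -0.085], TCP at [215.198, -560.085, 242.292] pointing down, gripper open.
Joint ranges: [-2.96, 2.96], [-0.89, 2.26], [0.02, 2.5], [-1.34, 4.48], [0, 2.73], [-2.66, 2.66]. Speed limits (rad/s): [2.39, 2.39, 2.79, 3.14, 3.14, 3.14].

INTERFACE

Orientations are given as a 3x3 rotation matrix whose columns are the frame's x, y, z axes.
In Python, from rig import manip gives the robot as it stands. The module is installed in compiled form; this text tells all that it offers.
- The arm moves only by the tool servo_tool, never from a script. Its argument "plan" is a list of rows, each an object of numbers: "dx", "dy", "dz": the shift along the tool's x, y, z in m; "rx", "ry", "rz": the turn, a rotation vector about the tool's x, y, z in degrees. In form: [{"dx": .., "dy": .., "dz": .., "rx": .., "ry": .., "rz": ..}, ...]. A call has 1 to 5 rows; each row is the pose to reach, as a shift and turn from the pose commanded when the call began, along the tool's axes at that moment; what a row does not reach only later rows make up. A row lasts 1/10 s, in which the tool goes at most 50 mm and 8.59 degrees, less where a joint would pass 70% of its speed; a pose out of reach is approached as far as the arm can. A call with a gripper value outside its range is refused whole. "hand" is the opening, from 0 (shut) to 1 (fully open), set as the call begins (left out, the last holds). The fingers move at their own pace and stop on an object; "grip_force" is the grip in N (left out, the last holds). Time passes only in rows, so rows that repeat a pose let the fingers close. It gives the time, the measured TCP pose, the force, the opening and the grip force at its end, in the units of the state.
- manip.sense(): the state, without advancing time (a new reading comes with each control period).
- manip.get_image(name): name is "scene" or "top"; returns a dict with "color" (384x512x3 uint8, red, green, blue), "range_z" (384x512 float32, mm along the optical axis (not along the pixel's ray), 0 where there is no reading), "vfov" (degrees; the focal length in pixels is half the picture's height over the tangent of half this angle, whatever the lens; pixels are square), "cx", "cy" (the principal point, pixels), "R" (3x3) and "t" (3): a world point X has camera coordinates R X + t. Camera axes: x right, y down, z forward; pixel columns grow to the right and rows downward; lengths in mm; the calibration is good to about 2 mm. A picture is of the moment at which its call begins.
- manip.sign_off(): hands the job in; it is judged then, once.
The state is a dict: "time": time; "joint_positions": joint angles; "joint_vel": joint speeds; "joint_torque": joint torques, N m; "eef_pos": TCP position; "tcp_rot": TCP orientation; "contact_force": force on the tool from outside, world axes, zero at the start; "moment": the same for the moment, N m; "width": opening from 0.0 (shut) to 1.0 (fully open); "grip_force": force on a finger pad.
Only numpy, scipy, OpenCV 4.12 (cv2) and the standard library are available. Lean on these libraries where they do the work, as an engineer would, in place of code of your own. Each camera call takes 0.05 s, during which the arm holds its last target. There are 200 camera calls.

## Working session

There is one attempt and no reset: what is moved stays moved. The work goes in short steps, Python scripts to look and compute and a tool call to move; the robot and the scene stay as the last step left them, time stands still between calls to the robot, and variables do not carry over. Pictures are saved under pics/ and viewed, at most 14 in all, crops included, and the job is handed in when it is done.

Besides the shell and the picture viewer there is one more tool, called after "Request:" as name([rows], argument=value, ...), one row to a line, values as JSON. servo_tool: Moves the arm, as the interface text tells. Its arguments: {"type":"object","properties":{"plan":{"type":"array"},"hand":{"type":"number"},"grip_force":{"type":"number"}},"required":["plan"]}

```bash
mkdir -p pics; cat > h.py <<'E'
import numpy as np, cv2
from rig import manip
def cloud(im):
    z=im["range_z"].astype(float); h,w=z.shape
    f=h/2/np.tan(np.radians(im["vfov"])/2)
    v,u=np.mgrid[:h,:w]
    P=np.dstack([(u-im["cx"])/f*z,(v-im["cy"])/f*z,z])-np.array(im["t"])
    P=P@np.array(im["R"])
    P[z==0]=np.nan
    return P
def grab(n,fn=None):
    im=manip.get_image(n)
    if fn: cv2.imwrite("pics/"+fn,cv2.cvtColor(im["color"],cv2.COLOR_RGB2BGR))
    return im,cloud(im)
E
python3 - <<'E'
from h import *
for n in("top","scene"):
    im,P=grab(n,n+"0.png"); np.save(n+"P.npy",P); np.save(n+"C.npy",im["color"])
    print(n,im["vfov"],-np.array(im["R"]).T@im["t"])
s=manip.sense();print(s)
E
```

```text
top 49.669491899983534 [ 308.85414825 -206.02676404 1057.32456839]
scene 53.62784837051899 [  44.44672977 -899.47916969  542.50650671]
{'time': 0.1, 'joint_positions': array([-1.28937308e+00,  1.31085228e-01,  1.48921126e+00, -3.97177923e-06,
        1.52302319e+00, -8.54288452e-02]), 'joint_vel': array([ 1.85464210e-03, -3.20464545e-03, -1.95746231e-03,  1.76682209e-04,
       -9.70494935e-05,  9.56308118e-04]), 'joint_torque': array([ 9.48994821e-04, -5.70951033e+01, -5.01942229e+01, -2.10164326e-04,
        8.20108282e-03,  1.00723867e-05]), 'eef_pos': array([ 215.07086056, -559.59181256,  241.32713085]), 'tcp_rot': array([[ 9.33461022e-01,  3.58678529e-01, -4.83446218e-04],
       [ 3.58678827e-01, -9.33459560e-01,  1.65798453e-03],
       [ 1.43405958e-04, -1.72106585e-03, -9.99998509e-01]]), 'contact_force': array([ 0.54847666, -0.20703954, -0.90052614]), 'moment': array([ 0.01211646, -0.02219539,  0.01836838]), 'grip_force': 0.0, 'width': 1.0006192577429136}
```

View pics/top0.png

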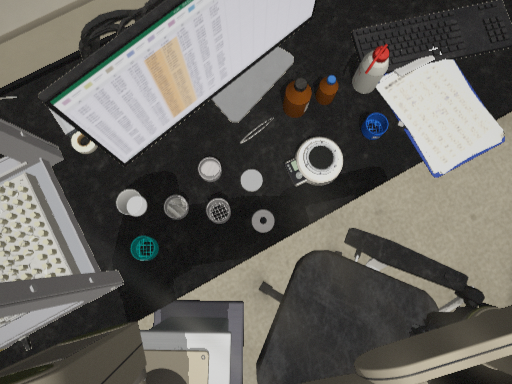

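View pics/scene0.png

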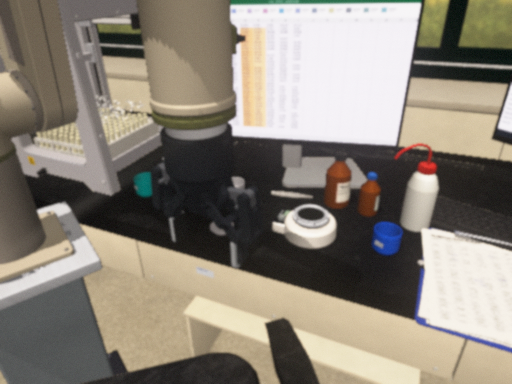

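```bash
python3 - <<'E'
import numpy as np,cv2
P=np.load("topP.npy");z=P[...,2]
ok=np.isfinite(z)&(z>6)&(z<220)&(P[...,0]>150)
n,l,st,c=cv2.connectedComponentsWithStats(ok.astype(np.uint8))
for i in range(1,n):
    if st[i,4]<60: continue
    q=P[l==i]; zt=np.percentile(q[:,2],97); r=q[q[:,2]>zt-5]
    (a,b),rad=cv2.minEnclosingCircle(r[:,:2].astype(np.float32))
    print(st[i],"px",c[i].round(),"ztop %.1f"%zt,"circ %.0f %.0f r%.1f"%(a,b,rad),"zmed %.0f"%np.median(q[:,2]))
E
```

```text
[   0    0  165   96 8430] px [59. 32.] ztop 185.0 circ 873 297 r98.7 zmed 100
[ 109    0  209  167 7363] px [227.  84.] ztop 215.4 circ 718 -116 r280.4 zmed 138
[  351     0   161   175 15053] px [434.  74.] ztop 129.7 circ 782 -487 r47.6 zmed 13
[316  76  23  29 476] px [327.  90.] ztop 110.9 circ 764 -396 r11.0 zmed 74
[283  78  29  40 854] px [297.  98.] ztop 147.9 circ 733 -315 r14.6 zmed 100
[ 49 109  48  45 504] px [ 74. 136.] ztop 45.5 circ 671 285 r42.6 zmed 20
[361 113  27  27 460] px [375. 126.] ztop 55.0 circ 672 -520 r29.8 zmed 31
[    0   121   124   215 12710] px [ 41. 231.] ztop 193.4 circ 416 240 r202.4 zmed 109
[ 284  137   59   50 2086] px [315. 162.] ztop 60.4 circ 578 -376 r42.6 zmed 43
[198 158  24  24 187] px [209. 169.] ztop 36.0 circ 551 -97 r29.2 zmed 26
[241 170  22  22 382] px [251. 180.] ztop 16.8 circ 527 -203 r28.3 zmed 14
[116 190  31  27 431] px [130. 203.] ztop 70.4 circ 456 90 r31.5 zmed 45
[164 195  25  25 475] px [176. 207.] ztop 37.9 circ 452 -17 r29.2 zmed 13
[206 199  25  25 326] px [218. 210.] ztop 55.4 circ 443 -123 r29.0 zmed 23
[252 210  23  23 413] px [263. 221.] ztop 34.0 circ 422 -235 r7.9 zmed 13
[131 236  28  25 414] px [144. 248.] ztop 54.0 circ 348 54 r29.3 zmed 26
```

The top view shows the pan at (209,169), petri dish (251,180), beaker (130,203), fine sieve (176,207), coarse sieve (218,210), lid (263,221) and shaker (320,160). The turquoise look-alike is at (144,248) and the blue one at (375,126). The scene view shows the arm in front with the shaker at (308,225). Heights and radii agree with the given sizes.

First I turn the tool square to the world and head for the pan.

Request:
servo_tool([
  {"dx":0.04,"dy":-0.026,"rz":7},
  {"dx":0.08,"dy":-0.052,"rz":14},
  {"dx":0.12,"dy":-0.078,"rz":21},
  {"dx":0.16,"dy":-0.104,"rz":21},
  {"dx":0.2,"dy":-0.13,"rz":21},
], hand=1)

```text
schema error: expected keys dx, dy, dz, rx, ry, rz
```

```bash
python3 - <<'E'
import numpy as np
from scipy.optimize import least_squares
P=np.load("topP.npy").reshape(-1,3)
def fit(c,zlo,zhi,rlo,rhi,R):
    d=np.hypot(P[:,0]-c[0],P[:,1]-c[1]); m=(P[:,2]>zlo)&(P[:,2]<zhi)&(d>rlo)&(d<rhi)
    q=P[m]
    r=least_squares(lambda p:np.hypot(q[:,0]-p[0],q[:,1]-p[1])-R,c,loss="soft_l1").x
    print(c,m.sum(),r.round(1),"z %.1f"%np.median(q[:,2]))
fit((551,-97),30,40,20,33,27.8)
fit((452,-17),34,43,20,33,27.8)
fit((443,-123),50,60,20,33,27.8)
q=P[(np.hypot(P[:,0]-422,P[:,1]+235)<12)&(P[:,2]>29)];print("lid",len(q),q.mean(0))
q=P[(np.hypot(P[:,0]-422,P[:,1]+235)<33)&(P[:,2]>8)];print("lid disc",q.mean(0))
fit((578,-376),53.5,68,28,50,36) 
for r0 in range(0,64,4):
    d=np.hypot(P[:,0]-578,P[:,1]+376);q=P[(d>=r0)&(d<r0+4)];print(r0,len(q),np.nanmedian(q[:,2]).round(1),end="; ")
E
```

```text
(551, -97) 72 [550.7 -96.8] z 32.8
(452, -17) 73 [451.5 -16.6] z 36.5
(443, -123) 80 [ 442.4 -123.6] z 52.8
lid 35 [ 421.98772726 -234.68881276   32.95457096]
lid disc [ 421.949544   -234.34392955   14.65149271]
(578, -376) 471 [ 577.8 -375.4] z 57.2
0 8 55.4; 4 22 55.9; 8 42 55.7; 12 54 56.1; 16 67 56.0; 20 87 56.0; 24 103 55.9; 28 108 56.4; 32 152 59.4; 36 137 56.1; 40 188 53.9; 44 120 41.9; 48 194 41.7; 52 204 41.2; 56 253 37.0; 60 149 11.4;
```

Request:
servo_tool([
  {"dx":0.04,"dy":-0.026,"dz":0,"rx":0,"ry":0,"rz":7},
  {"dx":0.08,"dy":-0.052,"dz":0,"rx":0,"ry":0,"rz":14},
  {"dx":0.12,"dy":-0.078,"dz":0,"rx":0,"ry":0,"rz":21},
  {"dx":0.16,"dy":-0.104,"dz":0,"rx":0,"ry":0,"rz":21},
  {"dx":0.2,"dy":-0.13,"dz":0,"rx":0,"ry":0,"rz":21},
], hand=1)

```text
time: 0.6
eef_pos: [355.8, -365.2, 241.9]
tcp_rot: [[1.0, -0.0, -0.0], [-0.0, -1.0, 0.0], [-0.0, -0.0, -1.0]]
contact_force: [0.7, -0.4, 0.3]
width: 0.997
grip_force: 0.0
```

Request:
servo_tool([
  {"dx":0.028,"dy":-0.038,"dz":0.0,"rx":0,"ry":0,"rz":0},
  {"dx":0.056,"dy":-0.076,"dz":0.01,"rx":0,"ry":0,"rz":0},
  {"dx":0.084,"dy":-0.114,"dz":0.02,"rx":0,"ry":0,"rz":0},
  {"dx":0.112,"dy":-0.152,"dz":0.03,"rx":0,"ry":0,"rz":0},
  {"dx":0.14,"dy":-0.19,"dz":0.04,"rx":0,"ry":0,"rz":0},
])

```text
time: 1.1
eef_pos: [495.8, -175.1, 201.7]
tcp_rot: [[1.0, 0.0, -0.0], [0.0, -1.0, 0.0], [-0.0, -0.0, -1.0]]
contact_force: [0.9, -0.1, -0.3]
width: 1.0
grip_force: 0.0
```

Request:
servo_tool([
  {"dx":0.02,"dy":-0.03,"dz":0.03,"rx":0,"ry":0,"rz":0},
  {"dx":0.04,"dy":-0.06,"dz":0.06,"rx":0,"ry":0,"rz":0},
  {"dx":0.055,"dy":-0.08,"dz":0.08,"rx":0,"ry":0,"rz":0},
  {"dx":0.055,"dy":-0.08,"dz":0.1,"rx":0,"ry":0,"rz":0},
  {"dx":0.055,"dy":-0.08,"dz":0.1,"rx":0,"ry":0,"rz":0},
])

```text
time: 1.6
eef_pos: [547.7, -95.3, 98.3]
tcp_rot: [[1.0, 0.002, -0.007], [0.002, -1.0, 0.002], [-0.007, -0.002, -1.0]]
contact_force: [-0.0, -0.7, -0.1]
width: 0.999
grip_force: 0.0
```

Request:
servo_tool([
  {"dx":0,"dy":0.001,"dz":0.02,"rx":0,"ry":0,"rz":0},
  {"dx":0,"dy":0.001,"dz":0.04,"rx":0,"ry":0,"rz":0},
  {"dx":0,"dy":0.001,"dz":0.04,"rx":0,"ry":0,"rz":0},
  {"dx":0,"dy":0.001,"dz":0.04,"rx":0,"ry":0,"rz":0},
  {"dx":0,"dy":0.001,"dz":0.04,"rx":0,"ry":0,"rz":0},
])

```text
time: 2.1
eef_pos: [551.1, -98.5, 64.1]
tcp_rot: [[1.0, -0.0, 0.002], [-0.0, -1.0, -0.001], [0.002, 0.001, -1.0]]
contact_force: [-0.1, 0.1, -0.7]
width: 1.0
grip_force: 0.0
```

Request:
servo_tool([
  {"dx":0,"dy":-0.001,"dz":0.02,"rx":0,"ry":0,"rz":0},
  {"dx":0,"dy":-0.001,"dz":0.03,"rx":0,"ry":0,"rz":0},
  {"dx":0,"dy":-0.001,"dz":0.041,"rx":0,"ry":0,"rz":0},
  {"dx":0,"dy":-0.001,"dz":0.041,"rx":0,"ry":0,"rz":0},
  {"dx":0,"dy":-0.001,"dz":0.041,"rx":0,"ry":0,"rz":0},
])

```text
time: 2.6
eef_pos: [550.1, -96.9, 21.3]
tcp_rot: [[1.0, 0.0, -0.001], [0.0, -1.0, 0.0], [-0.001, -0.0, -1.0]]
contact_force: [0.2, -0.5, -0.6]
width: 1.003
grip_force: 0.0
```

Request:
servo_tool([
  {"dx":0,"dy":0,"dz":0,"rx":0,"ry":0,"rz":0},
  {"dx":0,"dy":0,"dz":0,"rx":0,"ry":0,"rz":0},
  {"dx":0,"dy":0,"dz":0,"rx":0,"ry":0,"rz":0},
  {"dx":0,"dy":0,"dz":0,"rx":0,"ry":0,"rz":0},
  {"dx":0,"dy":0,"dz":0,"rx":0,"ry":0,"rz":0},
], hand=0, grip_force=40)

```text
time: 3.1
eef_pos: [551.0, -97.1, 22.3]
tcp_rot: [[1.0, 0.0, 0.002], [0.0, -1.0, -0.0], [0.002, 0.0, -1.0]]
contact_force: [-0.5, -0.9, 6.5]
width: 0.66
grip_force: 43.3
```

Request:
servo_tool([
  {"dx":0,"dy":0,"dz":-0.015,"rx":0,"ry":0,"rz":0},
  {"dx":0,"dy":0,"dz":-0.04,"rx":0,"ry":0,"rz":0},
  {"dx":0,"dy":0,"dz":-0.065,"rx":0,"ry":0,"rz":0},
  {"dx":0.003,"dy":0.02,"dz":-0.08,"rx":0,"ry":0,"rz":0},
  {"dx":0.006,"dy":0.06,"dz":-0.08,"rx":0,"ry":0,"rz":0},
])

```text
time: 3.6
eef_pos: [558.4, -156.1, 105.4]
tcp_rot: [[1.0, 0.004, 0.005], [0.004, -1.0, -0.001], [0.005, 0.001, -1.0]]
contact_force: [1.4, -0.9, -1.4]
width: 0.663
grip_force: 42.9
```

Request:
servo_tool([
  {"dx":0.004,"dy":0.045,"dz":0,"rx":0,"ry":0,"rz":0},
  {"dx":0.008,"dy":0.09,"dz":0,"rx":0,"ry":0,"rz":0},
  {"dx":0.012,"dy":0.13,"dz":0,"rx":0,"ry":0,"rz":0},
  {"dx":0.016,"dy":0.17,"dz":0,"rx":0,"ry":0,"rz":0},
  {"dx":0.018,"dy":0.2,"dz":0,"rx":0,"ry":0,"rz":0},
])

```text
time: 4.1
eef_pos: [573.9, -359.5, 102.1]
tcp_rot: [[1.0, -0.001, 0.0], [-0.001, -1.0, -0.001], [0.0, 0.001, -1.0]]
contact_force: [0.2, 0.8, -1.1]
width: 0.658
grip_force: 42.9
```

Request:
servo_tool([
  {"dx":0.003,"dy":0.018,"dz":0,"rx":0,"ry":0,"rz":0},
  {"dx":0.003,"dy":0.018,"dz":0,"rx":0,"ry":0,"rz":0},
  {"dx":0.003,"dy":0.018,"dz":0,"rx":0,"ry":0,"rz":0},
  {"dx":0.003,"dy":0.018,"dz":0,"rx":0,"ry":0,"rz":0},
  {"dx":0.003,"dy":0.018,"dz":0,"rx":0,"ry":0,"rz":0},
])

```text
time: 4.6
eef_pos: [577.4, -373.7, 101.5]
tcp_rot: [[1.0, 0.001, -0.0], [0.001, -1.0, 0.0], [-0.0, -0.0, -1.0]]
contact_force: [-0.1, 0.4, -0.7]
width: 0.667
grip_force: 42.9
```

```bash
python3 - <<'E'
from h import *
im,P=grab("scene","s1.png")
im["color"]
i=cv2.imread("pics/s1.png");cv2.imwrite("pics/s1c.png",cv2.resize(i[120:300,200:440],None,fx=3,fy=3))
print(manip.sense()["eef_pos"])
E
```

```text
[ 577.43669794 -373.84316333  101.4517438 ]
```

View pics/s1c.png

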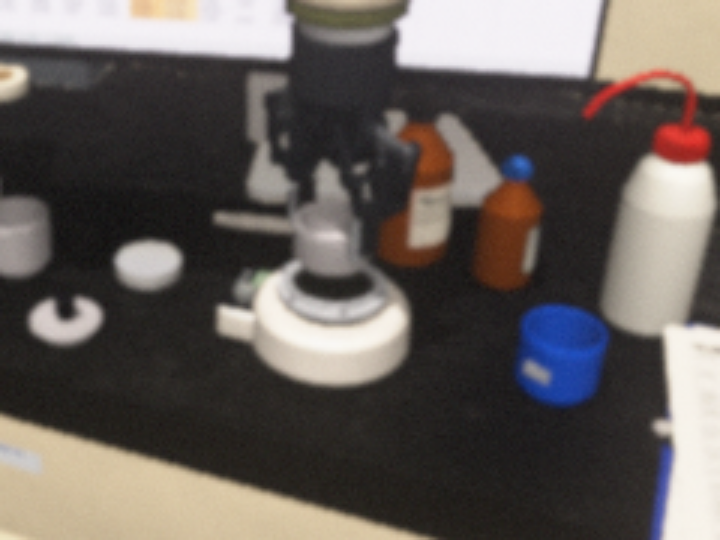

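The crop shows the pan held upright at (325,240), above the plate at (335,292). I lower it now.

Request:
servo_tool([
  {"dx":0.0005,"dy":0.0015,"dz":0.008,"rx":0,"ry":0,"rz":0},
  {"dx":0.0005,"dy":0.0015,"dz":0.015,"rx":0,"ry":0,"rz":0},
  {"dx":0.0005,"dy":0.0015,"dz":0.02,"rx":0,"ry":0,"rz":0},
  {"dx":0.0005,"dy":0.0015,"dz":0.023,"rx":0,"ry":0,"rz":0},
  {"dx":0.0005,"dy":0.0015,"dz":0.023,"rx":0,"ry":0,"rz":0},
])

```text
time: 5.15
eef_pos: [577.6, -376.2, 78.3]
tcp_rot: [[1.0, 0.0, -0.001], [0.0, -1.0, 0.0], [-0.001, -0.0, -1.0]]
contact_force: [-1.2, 2.0, 2.6]
width: 0.661
grip_force: 43.4
```

Request:
servo_tool([
  {"dx":0,"dy":0,"dz":0.001,"rx":0,"ry":0,"rz":0},
  {"dx":0,"dy":0,"dz":0.001,"rx":0,"ry":0,"rz":0},
  {"dx":0,"dy":0,"dz":0.001,"rx":0,"ry":0,"rz":0},
])

```text
time: 5.45
eef_pos: [577.8, -376.4, 78.3]
tcp_rot: [[1.0, 0.0, -0.0], [0.0, -1.0, 0.0], [-0.0, -0.0, -1.0]]
contact_force: [-5.1, 3.6, 8.5]
width: 0.662
grip_force: 43.9
```

Request:
servo_tool([
  {"dx":0,"dy":0,"dz":0,"rx":0,"ry":0,"rz":0},
  {"dx":0,"dy":0,"dz":0,"rx":0,"ry":0,"rz":0},
  {"dx":0,"dy":0,"dz":0,"rx":0,"ry":0,"rz":0},
  {"dx":0,"dy":0,"dz":0,"rx":0,"ry":0,"rz":0},
], hand=1)

```text
time: 5.85
eef_pos: [577.7, -376.4, 77.0]
tcp_rot: [[1.0, 0.0, -0.0], [0.0, -1.0, 0.0], [-0.0, -0.0, -1.0]]
contact_force: [-0.8, 0.0, 0.2]
width: 1.002
grip_force: 0.0
```

Request:
servo_tool([
  {"dx":0,"dy":0,"dz":-0.02,"rx":0,"ry":0,"rz":0},
  {"dx":0,"dy":0,"dz":-0.05,"rx":0,"ry":0,"rz":0},
  {"dx":-0.02,"dy":-0.03,"dz":-0.06,"rx":0,"ry":0,"rz":0},
  {"dx":-0.04,"dy":-0.07,"dz":-0.06,"rx":0,"ry":0,"rz":0},
  {"dx":-0.06,"dy":-0.115,"dz":-0.06,"rx":0,"ry":0,"rz":0},
])

```text
time: 6.35
eef_pos: [517.3, -261.3, 137.9]
tcp_rot: [[1.0, -0.001, 0.001], [-0.001, -1.0, -0.001], [0.001, 0.001, -1.0]]
contact_force: [0.2, 0.7, 0.7]
width: 1.001
grip_force: 0.0
```

Request:
servo_tool([
  {"dx":-0.012,"dy":-0.045,"dz":0,"rx":0,"ry":0,"rz":0},
  {"dx":-0.024,"dy":-0.09,"dz":0,"rx":0,"ry":0,"rz":0},
  {"dx":-0.036,"dy":-0.135,"dz":0,"rx":0,"ry":0,"rz":0},
  {"dx":-0.048,"dy":-0.18,"dz":0,"rx":0,"ry":0,"rz":0},
  {"dx":-0.057,"dy":-0.215,"dz":0.01,"rx":0,"ry":0,"rz":0},
])

```text
time: 6.85
eef_pos: [460.8, -44.5, 128.5]
tcp_rot: [[1.0, 0.001, 0.003], [0.001, -1.0, -0.0], [0.003, 0.0, -1.0]]
contact_force: [0.1, 0.4, 0.1]
width: 0.999
grip_force: 0.0
```

Request:
servo_tool([
  {"dx":-0.009,"dy":-0.03,"dz":0.01,"rx":0,"ry":0,"rz":0},
  {"dx":-0.009,"dy":-0.03,"dz":0.03,"rx":0,"ry":0,"rz":0},
  {"dx":-0.009,"dy":-0.03,"dz":0.05,"rx":0,"ry":0,"rz":0},
  {"dx":-0.009,"dy":-0.03,"dz":0.05,"rx":0,"ry":0,"rz":0},
  {"dx":-0.009,"dy":-0.03,"dz":0.05,"rx":0,"ry":0,"rz":0},
])

```text
time: 7.35
eef_pos: [451.5, -16.5, 77.4]
tcp_rot: [[1.0, 0.0, -0.001], [0.0, -1.0, 0.0], [-0.001, -0.0, -1.0]]
contact_force: [0.9, -0.2, 0.9]
width: 0.999
grip_force: 0.0
```

```bash
cat >> h.py <<'E'
from scipy.optimize import least_squares
def rim(P,c,zlo,zhi,R=27.8):
    d=np.hypot(P[...,0]-c[0],P[...,1]-c[1]); q=P[(P[...,2]>zlo)&(P[...,2]<zhi)&(d>18)&(d<35)]
    if len(q)<15: return "few",len(q)
    r=least_squares(lambda p:np.hypot(q[:,0]-p[0],q[:,1]-p[1])-R,c,loss="soft_l1").x
    return len(q),r.round(1),np.percentile(q[:,2],[10,50,90]).round(1)
E
python3 - <<'E'
from h import *
im,P=grab("top","t1.png"); print("pan",rim(P,(578,-376),82,98)); print(manip.sense()["eef_pos"])
E
```

```text
pan (117, array([ 577.9, -376.6]), array([83.2, 88.2, 91. ]))
[452.17082691 -16.70196299  78.15688647]
```

Request:
servo_tool([
  {"dx":0,"dy":0,"dz":0.02,"rx":0,"ry":0,"rz":0},
  {"dx":0,"dy":0,"dz":0.04,"rx":0,"ry":0,"rz":0},
  {"dx":0,"dy":0,"dz":0.054,"rx":0,"ry":0,"rz":0},
  {"dx":0,"dy":0,"dz":0.054,"rx":0,"ry":0,"rz":0},
  {"dx":0,"dy":0,"dz":0.054,"rx":0,"ry":0,"rz":0},
])

```text
time: 7.9
eef_pos: [452.5, -16.8, 24.4]
tcp_rot: [[1.0, -0.0, 0.001], [-0.0, -1.0, -0.0], [0.001, 0.0, -1.0]]
contact_force: [-0.1, -0.0, 0.4]
width: 0.999
grip_force: 0.0
```

Request:
servo_tool([
  {"dx":0,"dy":0,"dz":0,"rx":0,"ry":0,"rz":0},
  {"dx":0,"dy":0,"dz":0,"rx":0,"ry":0,"rz":0},
  {"dx":0,"dy":0,"dz":0,"rx":0,"ry":0,"rz":0},
  {"dx":0,"dy":0,"dz":0,"rx":0,"ry":0,"rz":0},
  {"dx":0,"dy":0,"dz":0,"rx":0,"ry":0,"rz":0},
], hand=0, grip_force=40)

```text
time: 8.4
eef_pos: [452.9, -16.7, 24.8]
tcp_rot: [[1.0, 0.0, 0.002], [0.0, -1.0, -0.0], [0.002, 0.0, -1.0]]
contact_force: [-1.6, 0.1, 6.3]
width: 0.66
grip_force: 42.5
```

Request:
servo_tool([
  {"dx":0,"dy":0,"dz":-0.015,"rx":0,"ry":0,"rz":0},
  {"dx":0,"dy":0,"dz":-0.05,"rx":0,"ry":0,"rz":0},
  {"dx":0,"dy":0,"dz":-0.09,"rx":0,"ry":0,"rz":0},
  {"dx":0.01,"dy":0.03,"dz":-0.105,"rx":0,"ry":0,"rz":0},
  {"dx":0.024,"dy":0.07,"dz":-0.105,"rx":0,"ry":0,"rz":0},
])

```text
time: 8.9
eef_pos: [478.4, -86.7, 132.8]
tcp_rot: [[1.0, 0.003, 0.007], [0.003, -1.0, -0.002], [0.007, 0.002, -1.0]]
contact_force: [1.1, -0.4, -1.5]
width: 0.66
grip_force: 43.3
```

Request:
servo_tool([
  {"dx":0.016,"dy":0.045,"dz":0,"rx":0,"ry":0,"rz":0},
  {"dx":0.032,"dy":0.09,"dz":0,"rx":0,"ry":0,"rz":0},
  {"dx":0.048,"dy":0.135,"dz":0,"rx":0,"ry":0,"rz":0},
  {"dx":0.064,"dy":0.18,"dz":0,"rx":0,"ry":0,"rz":0},
  {"dx":0.08,"dy":0.225,"dz":0,"rx":0,"ry":0,"rz":0},
])

```text
time: 9.4
eef_pos: [556.2, -313.5, 128.7]
tcp_rot: [[1.0, 0.0, 0.001], [0.0, -1.0, -0.0], [0.001, 0.0, -1.0]]
contact_force: [0.2, 0.9, -0.7]
width: 0.661
grip_force: 43.3
```

Request:
servo_tool([
  {"dx":0.012,"dy":0.04,"dz":0,"rx":0,"ry":0,"rz":0},
  {"dx":0.0225,"dy":0.065,"dz":0,"rx":0,"ry":0,"rz":0},
  {"dx":0.0225,"dy":0.065,"dz":0,"rx":0,"ry":0,"rz":0},
  {"dx":0.0225,"dy":0.065,"dz":0,"rx":0,"ry":0,"rz":0},
  {"dx":0.0225,"dy":0.065,"dz":0,"rx":0,"ry":0,"rz":0},
])

```text
time: 9.9
eef_pos: [578.1, -375.4, 128.2]
tcp_rot: [[1.0, 0.001, -0.0], [0.001, -1.0, 0.001], [-0.0, -0.001, -1.0]]
contact_force: [-0.1, 1.3, -1.3]
width: 0.667
grip_force: 43.3
```

```bash
python3 - <<'E'
from h import *
s=manip.sense();print(s["eef_pos"],s["joint_vel"].round(3))
E
```

```text
[ 578.11086387 -375.43392928  128.24559619] [ 0.009 -0.013  0.01  -0.002 -0.003 -0.002]
```

Request:
servo_tool([
  {"dx":0.0005,"dy":0.001,"dz":0.007,"rx":0,"ry":0,"rz":0},
  {"dx":0.0005,"dy":0.001,"dz":0.012,"rx":0,"ry":0,"rz":0},
  {"dx":0.0005,"dy":0.001,"dz":0.016,"rx":0,"ry":0,"rz":0},
  {"dx":0.0005,"dy":0.001,"dz":0.02,"rx":0,"ry":0,"rz":0},
  {"dx":0.0005,"dy":0.001,"dz":0.022,"rx":0,"ry":0,"rz":0},
])

```text
time: 10.4
eef_pos: [578.5, -377.1, 105.5]
tcp_rot: [[1.0, 0.0, -0.001], [0.0, -1.0, 0.001], [-0.001, -0.001, -1.0]]
contact_force: [0.5, 0.2, -1.3]
width: 0.657
grip_force: 43.3
```

Request:
servo_tool([
  {"dx":0,"dy":0,"dz":0.001,"rx":0,"ry":0,"rz":0},
  {"dx":0,"dy":0,"dz":0.002,"rx":0,"ry":0,"rz":0},
  {"dx":0,"dy":0,"dz":0.002,"rx":0,"ry":0,"rz":0},
])

```text
time: 10.7
eef_pos: [579.0, -377.6, 104.9]
tcp_rot: [[1.0, 0.0, 0.001], [0.0, -1.0, -0.0], [0.001, 0.0, -1.0]]
contact_force: [-1.3, 2.1, 3.0]
width: 0.661
grip_force: 43.7
```

Request:
servo_tool([
  {"dx":0,"dy":0,"dz":0,"rx":0,"ry":0,"rz":0},
  {"dx":0,"dy":0,"dz":0,"rx":0,"ry":0,"rz":0},
  {"dx":0,"dy":0,"dz":0,"rx":0,"ry":0,"rz":0},
  {"dx":0,"dy":0,"dz":0,"rx":0,"ry":0,"rz":0},
], hand=1)

```text
time: 11.1
eef_pos: [578.8, -377.5, 104.3]
tcp_rot: [[1.0, 0.0, 0.0], [0.0, -1.0, -0.0], [0.0, 0.0, -1.0]]
contact_force: [-0.5, 0.3, -0.3]
width: 0.994
grip_force: 0.0
```

Request:
servo_tool([
  {"dx":0,"dy":0,"dz":-0.02,"rx":0,"ry":0,"rz":0},
  {"dx":0,"dy":0,"dz":-0.05,"rx":0,"ry":0,"rz":0},
  {"dx":-0.016,"dy":-0.03,"dz":-0.06,"rx":0,"ry":0,"rz":0},
  {"dx":-0.035,"dy":-0.065,"dz":-0.06,"rx":0,"ry":0,"rz":0},
  {"dx":-0.056,"dy":-0.105,"dz":-0.06,"rx":0,"ry":0,"rz":0},
])

```text
time: 11.6
eef_pos: [522.6, -272.2, 165.0]
tcp_rot: [[1.0, -0.001, 0.002], [-0.001, -1.0, -0.001], [0.002, 0.001, -1.0]]
contact_force: [-0.4, 1.0, 1.1]
width: 1.001
grip_force: 0.0
```

Request:
servo_tool([
  {"dx":-0.02,"dy":-0.04,"dz":0,"rx":0,"ry":0,"rz":0},
  {"dx":-0.04,"dy":-0.08,"dz":0.01,"rx":0,"ry":0,"rz":0},
  {"dx":-0.06,"dy":-0.115,"dz":0.03,"rx":0,"ry":0,"rz":0},
  {"dx":-0.08,"dy":-0.148,"dz":0.06,"rx":0,"ry":0,"rz":0},
  {"dx":-0.08,"dy":-0.148,"dz":0.07,"rx":0,"ry":0,"rz":0},
])

```text
time: 12.1
eef_pos: [437.1, -119.8, 89.4]
tcp_rot: [[1.0, 0.003, -0.008], [0.003, -1.0, 0.004], [-0.008, -0.004, -1.0]]
contact_force: [0.5, 0.1, 1.1]
width: 1.001
grip_force: 0.0
```

```bash
python3 - <<'E'
from h import *
im,P=grab("top","t2.png"); print("fine",rim(P,(578,-376),110,126)); print(manip.sense()["eef_pos"])
E
```

```text
fine (118, array([ 577.1, -377.7]), array([112.2, 116.5, 119.2]))
[ 438.82721862 -121.68391822   89.89566263]
```

Request:
servo_tool([
  {"dx":0,"dy":0,"dz":0,"rx":0,"ry":0,"rz":0},
  {"dx":0,"dy":0,"dz":0,"rx":0,"ry":0,"rz":0},
  {"dx":0,"dy":0,"dz":0.02,"rx":0,"ry":0,"rz":0},
  {"dx":0,"dy":0,"dz":0.02,"rx":0,"ry":0,"rz":0},
  {"dx":0,"dy":0,"dz":0.02,"rx":0,"ry":0,"rz":0},
])

```text
time: 12.65
eef_pos: [443.4, -125.3, 75.2]
tcp_rot: [[1.0, -0.001, 0.0], [-0.001, -1.0, -0.0], [0.0, 0.0, -1.0]]
contact_force: [-0.4, 0.4, 0.4]
width: 1.0
grip_force: 0.0
```

Request:
servo_tool([
  {"dx":-0.001,"dy":-0.0015,"dz":0.015,"rx":0,"ry":0,"rz":0},
  {"dx":-0.001,"dy":-0.0015,"dz":0.03,"rx":0,"ry":0,"rz":0},
  {"dx":-0.001,"dy":-0.0015,"dz":0.041,"rx":0,"ry":0,"rz":0},
  {"dx":-0.001,"dy":-0.0015,"dz":0.041,"rx":0,"ry":0,"rz":0},
  {"dx":-0.001,"dy":-0.0015,"dz":0.041,"rx":0,"ry":0,"rz":0},
])

```text
time: 13.15
eef_pos: [442.0, -123.2, 33.9]
tcp_rot: [[1.0, 0.0, 0.0], [0.0, -1.0, -0.0], [0.0, 0.0, -1.0]]
contact_force: [0.4, 0.0, 0.0]
width: 0.999
grip_force: 0.0
```

Request:
servo_tool([
  {"dx":0,"dy":0,"dz":0,"rx":0,"ry":0,"rz":0},
  {"dx":0,"dy":0,"dz":0,"rx":0,"ry":0,"rz":0},
  {"dx":0,"dy":0,"dz":0,"rx":0,"ry":0,"rz":0},
  {"dx":0,"dy":0,"dz":0,"rx":0,"ry":0,"rz":0},
  {"dx":0,"dy":0,"dz":0,"rx":0,"ry":0,"rz":0},
], hand=0, grip_force=40)

```text
time: 13.65
eef_pos: [442.7, -123.4, 34.5]
tcp_rot: [[1.0, 0.0, 0.002], [0.0, -1.0, -0.001], [0.002, 0.001, -1.0]]
contact_force: [-1.5, 0.4, 4.7]
width: 0.66
grip_force: 43.3
```

Request:
servo_tool([
  {"dx":0,"dy":0,"dz":-0.015,"rx":0,"ry":0,"rz":0},
  {"dx":0,"dy":0,"dz":-0.05,"rx":0,"ry":0,"rz":0},
  {"dx":0,"dy":0,"dz":-0.095,"rx":0,"ry":0,"rz":0},
  {"dx":0.01,"dy":0.019,"dz":-0.13,"rx":0,"ry":0,"rz":0},
  {"dx":0.03,"dy":0.057,"dz":-0.132,"rx":0,"ry":0,"rz":0},
])

```text
time: 14.15
eef_pos: [474.8, -180.3, 171.8]
tcp_rot: [[1.0, 0.003, 0.009], [0.003, -1.0, -0.003], [0.009, 0.004, -1.0]]
contact_force: [1.7, 0.1, -1.0]
width: 0.667
grip_force: 43.1
```

Request:
servo_tool([
  {"dx":0.021,"dy":0.04,"dz":0,"rx":0,"ry":0,"rz":0},
  {"dx":0.042,"dy":0.08,"dz":0,"rx":0,"ry":0,"rz":0},
  {"dx":0.063,"dy":0.12,"dz":0,"rx":0,"ry":0,"rz":0},
  {"dx":0.084,"dy":0.16,"dz":0,"rx":0,"ry":0,"rz":0},
  {"dx":0.1,"dy":0.19,"dz":0,"rx":0,"ry":0,"rz":0},
])

```text
time: 14.65
eef_pos: [572.2, -372.3, 164.8]
tcp_rot: [[1.0, -0.001, -0.0], [-0.001, -1.0, -0.0], [-0.0, 0.0, -1.0]]
contact_force: [-0.0, 0.4, -0.3]
width: 0.661
grip_force: 43.1
```

Request:
servo_tool([
  {"dx":0.0045,"dy":0.0075,"dz":0,"rx":0,"ry":0,"rz":0},
  {"dx":0.0045,"dy":0.0075,"dz":0,"rx":0,"ry":0,"rz":0},
  {"dx":0.0045,"dy":0.0075,"dz":0,"rx":0,"ry":0,"rz":0},
  {"dx":0.0045,"dy":0.0075,"dz":0,"rx":0,"ry":0,"rz":0},
  {"dx":0.0045,"dy":0.0075,"dz":0,"rx":0,"ry":0,"rz":0},
])

```text
time: 15.15
eef_pos: [576.2, -376.3, 165.7]
tcp_rot: [[1.0, 0.001, 0.0], [0.001, -1.0, 0.0], [0.0, -0.0, -1.0]]
contact_force: [-0.2, -0.2, -0.7]
width: 0.662
grip_force: 43.1
```

```bash
python3 - <<'E'
from h import *
im,P=grab("scene","s2.png")
i=cv2.imread("pics/s2.png");cv2.imwrite("pics/s2c.png",cv2.resize(i[100:280,220:420],None,fx=3,fy=3))
print(manip.sense()["eef_pos"])
E
```

```text
[ 576.26331992 -376.48167604  165.78771117]
```

View pics/s2c.png

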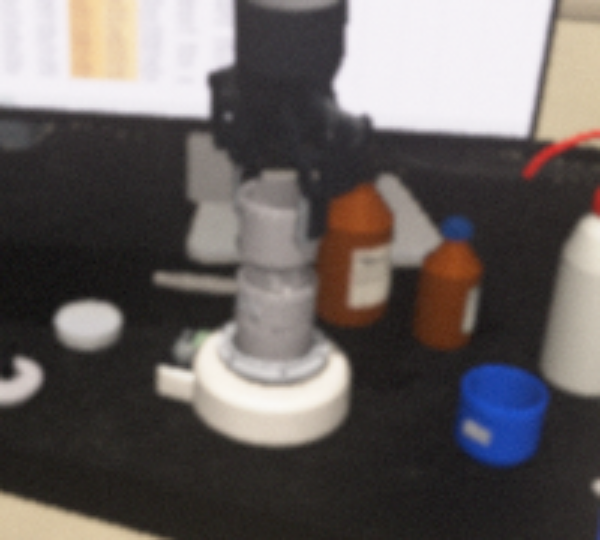

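The coarse sieve is held upright at (275,225), over the pan and fine sieve, which are nested square at (275,310). I lower it.

Request:
servo_tool([
  {"dx":0.0008,"dy":0.001,"dz":0.007,"rx":0,"ry":0,"rz":0},
  {"dx":0.0008,"dy":0.001,"dz":0.012,"rx":0,"ry":0,"rz":0},
  {"dx":0.0008,"dy":0.001,"dz":0.016,"rx":0,"ry":0,"rz":0},
  {"dx":0.0008,"dy":0.001,"dz":0.02,"rx":0,"ry":0,"rz":0},
  {"dx":0.0008,"dy":0.001,"dz":0.022,"rx":0,"ry":0,"rz":0},
])

```text
time: 15.7
eef_pos: [576.8, -378.3, 142.4]
tcp_rot: [[1.0, 0.0, -0.001], [0.0, -1.0, 0.001], [-0.001, -0.001, -1.0]]
contact_force: [-2.4, 1.4, 10.7]
width: 0.665
grip_force: 44.5
```

Request:
servo_tool([
  {"dx":0,"dy":0,"dz":0.001,"rx":0,"ry":0,"rz":0},
  {"dx":0,"dy":0,"dz":0.002,"rx":0,"ry":0,"rz":0},
  {"dx":0,"dy":0,"dz":0.002,"rx":0,"ry":0,"rz":0},
])

```text
time: 16.0
eef_pos: [577.4, -378.5, 142.5]
tcp_rot: [[1.0, 0.0, 0.001], [0.0, -1.0, -0.0], [0.001, 0.0, -1.0]]
contact_force: [-2.3, 2.3, 5.8]
width: 0.661
grip_force: 43.8
```

Request:
servo_tool([
  {"dx":0,"dy":0,"dz":0,"rx":0,"ry":0,"rz":0},
  {"dx":0,"dy":0,"dz":0,"rx":0,"ry":0,"rz":0},
  {"dx":0,"dy":0,"dz":0,"rx":0,"ry":0,"rz":0},
  {"dx":0,"dy":0,"dz":0,"rx":0,"ry":0,"rz":0},
], hand=1)

```text
time: 16.4
eef_pos: [577.0, -378.5, 141.1]
tcp_rot: [[1.0, 0.0, -0.0], [0.0, -1.0, 0.0], [-0.0, -0.0, -1.0]]
contact_force: [-0.1, -0.5, 0.4]
width: 1.001
grip_force: 0.0
```

Request:
servo_tool([
  {"dx":0,"dy":0,"dz":-0.02,"rx":0,"ry":0,"rz":0},
  {"dx":0,"dy":0,"dz":-0.05,"rx":0,"ry":0,"rz":0},
  {"dx":-0.015,"dy":-0.014,"dz":-0.06,"rx":0,"ry":0,"rz":0},
  {"dx":-0.04,"dy":-0.037,"dz":-0.06,"rx":0,"ry":0,"rz":0},
  {"dx":-0.07,"dy":-0.065,"dz":-0.06,"rx":0,"ry":0,"rz":0},
])

```text
time: 16.9
eef_pos: [506.9, -313.5, 201.9]
tcp_rot: [[1.0, -0.0, 0.001], [-0.0, -1.0, -0.001], [0.001, 0.001, -1.0]]
contact_force: [0.5, -0.3, 1.4]
width: 1.0
grip_force: 0.0
```

Request:
servo_tool([
  {"dx":-0.03,"dy":-0.028,"dz":0.01,"rx":0,"ry":0,"rz":0},
  {"dx":-0.06,"dy":-0.056,"dz":0.04,"rx":0,"ry":0,"rz":0},
  {"dx":-0.085,"dy":-0.079,"dz":0.08,"rx":0,"ry":0,"rz":0},
  {"dx":-0.085,"dy":-0.079,"dz":0.12,"rx":0,"ry":0,"rz":0},
  {"dx":-0.085,"dy":-0.079,"dz":0.13,"rx":0,"ry":0,"rz":0},
], hand=0.6)

```text
time: 17.4
eef_pos: [418.5, -231.8, 66.8]
tcp_rot: [[1.0, 0.001, -0.006], [0.001, -1.0, 0.004], [-0.006, -0.004, -1.0]]
contact_force: [-0.5, 0.4, -0.8]
width: 0.6
grip_force: 0.0
```

```bash
python3 - <<'E'
from h import *
im,P=grab("top","t3.png"); print("coarse",rim(P,(577,-377),154,170)); print(manip.sense()["eef_pos"])
E
```

```text
coarse (140, array([ 577. , -378.7]), array([155.6, 160.5, 163.1]))
[ 419.54842403 -232.69667851   67.6377794 ]
```

Request:
servo_tool([
  {"dx":0,"dy":0,"dz":0,"rx":0,"ry":0,"rz":0},
  {"dx":0,"dy":0,"dz":0,"rx":0,"ry":0,"rz":0},
  {"dx":0,"dy":0,"dz":0.01,"rx":0,"ry":0,"rz":0},
  {"dx":0,"dy":0,"dz":0.01,"rx":0,"ry":0,"rz":0},
  {"dx":0,"dy":0,"dz":0.01,"rx":0,"ry":0,"rz":0},
])

```text
time: 17.95
eef_pos: [422.1, -234.6, 61.4]
tcp_rot: [[1.0, 0.0, -0.0], [0.0, -1.0, 0.0], [-0.0, -0.0, -1.0]]
contact_force: [-0.2, -0.2, -0.3]
width: 0.601
grip_force: 0.0
```

Request:
servo_tool([
  {"dx":0,"dy":0,"dz":0.012,"rx":0,"ry":0,"rz":0},
  {"dx":0,"dy":0,"dz":0.024,"rx":0,"ry":0,"rz":0},
  {"dx":0,"dy":0,"dz":0.032,"rx":0,"ry":0,"rz":0},
  {"dx":0,"dy":0,"dz":0.032,"rx":0,"ry":0,"rz":0},
  {"dx":0,"dy":0,"dz":0.032,"rx":0,"ry":0,"rz":0},
])

```text
time: 18.45
eef_pos: [421.6, -234.2, 28.7]
tcp_rot: [[1.0, 0.0, -0.001], [0.0, -1.0, 0.001], [-0.001, -0.001, -1.0]]
contact_force: [0.2, -0.3, 0.9]
width: 0.601
grip_force: 0.0
```

Request:
servo_tool([
  {"dx":0,"dy":0,"dz":0,"rx":0,"ry":0,"rz":0},
  {"dx":0,"dy":0,"dz":0,"rx":0,"ry":0,"rz":0},
  {"dx":0,"dy":0,"dz":0,"rx":0,"ry":0,"rz":0},
  {"dx":0,"dy":0,"dz":0,"rx":0,"ry":0,"rz":0},
  {"dx":0,"dy":0,"dz":0,"rx":0,"ry":0,"rz":0},
], hand=0, grip_force=40)

```text
time: 18.95
eef_pos: [422.5, -234.8, 29.9]
tcp_rot: [[1.0, 0.0, 0.001], [0.0, -1.0, -0.001], [0.001, 0.001, -1.0]]
contact_force: [0.1, 0.1, 5.0]
width: 0.168
grip_force: 39.2
```

Request:
servo_tool([
  {"dx":0,"dy":0,"dz":-0.015,"rx":0,"ry":0,"rz":0},
  {"dx":0,"dy":0,"dz":-0.05,"rx":0,"ry":0,"rz":0},
  {"dx":0,"dy":0,"dz":-0.095,"rx":0,"ry":0,"rz":0},
  {"dx":0.005,"dy":0.005,"dz":-0.14,"rx":0,"ry":0,"rz":0},
  {"dx":0.025,"dy":0.023,"dz":-0.177,"rx":0,"ry":0,"rz":0},
])

```text
time: 19.45
eef_pos: [446.5, -256.8, 208.6]
tcp_rot: [[1.0, 0.001, 0.0], [0.001, -1.0, -0.0], [0.0, 0.0, -1.0]]
contact_force: [1.5, -1.9, 0.5]
width: 0.167
grip_force: 39.1
```

Request:
servo_tool([
  {"dx":0.03,"dy":0.028,"dz":0,"rx":0,"ry":0,"rz":0},
  {"dx":0.06,"dy":0.056,"dz":0,"rx":0,"ry":0,"rz":0},
  {"dx":0.09,"dy":0.084,"dz":0,"rx":0,"ry":0,"rz":0},
  {"dx":0.115,"dy":0.107,"dz":0,"rx":0,"ry":0,"rz":0},
  {"dx":0.13,"dy":0.121,"dz":0,"rx":0,"ry":0,"rz":0},
])

```text
time: 19.95
eef_pos: [578.1, -379.8, 205.0]
tcp_rot: [[1.0, -0.0, -0.001], [-0.0, -1.0, 0.001], [-0.001, -0.001, -1.0]]
contact_force: [-0.7, -0.2, -0.8]
width: 0.161
grip_force: 39.1
```

Request:
servo_tool([
  {"dx":0,"dy":0,"dz":0,"rx":0,"ry":0,"rz":0},
  {"dx":0,"dy":0,"dz":0,"rx":0,"ry":0,"rz":0},
  {"dx":0,"dy":0,"dz":0,"rx":0,"ry":0,"rz":0},
  {"dx":0,"dy":0,"dz":0,"rx":0,"ry":0,"rz":0},
  {"dx":0,"dy":0,"dz":0,"rx":0,"ry":0,"rz":0},
])

```text
time: 20.45
eef_pos: [576.8, -378.0, 206.8]
tcp_rot: [[1.0, 0.0, 0.0], [0.0, -1.0, -0.0], [0.0, 0.0, -1.0]]
contact_force: [0.8, 0.1, -1.1]
width: 0.162
grip_force: 39.1
```

```bash
python3 - <<'E'
from h import *
im,P=grab("scene","s3.png")
i=cv2.imread("pics/s3.png");cv2.imwrite("pics/s3c.png",cv2.resize(i[100:280,220:420],None,fx=3,fy=3))
print(manip.sense()["eef_pos"])
E
```

```text
[ 576.90326192 -378.14878352  206.8016715 ]
```

View pics/s3c.png

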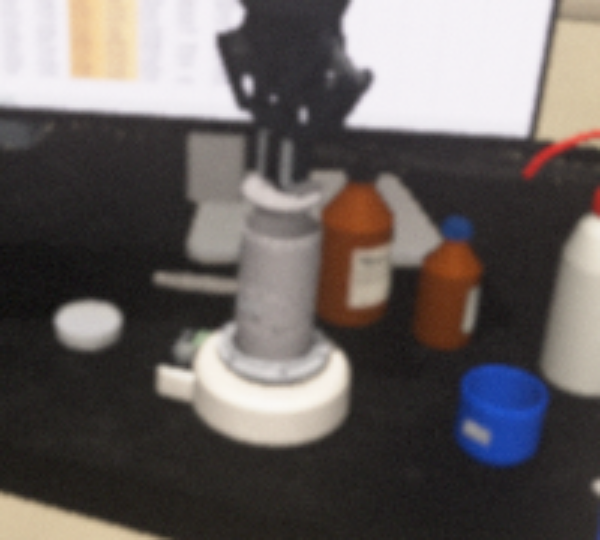

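The lid at (280,190) hangs nearly level over the three-part column, which stands straight at (275,290). I lower it.

Request:
servo_tool([
  {"dx":0,"dy":0.0005,"dz":0.008,"rx":0,"ry":0,"rz":0},
  {"dx":0,"dy":0.0005,"dz":0.014,"rx":0,"ry":0,"rz":0},
  {"dx":0,"dy":0.0005,"dz":0.018,"rx":0,"ry":0,"rz":0},
  {"dx":0,"dy":0.0005,"dz":0.022,"rx":0,"ry":0,"rz":0},
  {"dx":0,"dy":0.0005,"dz":0.024,"rx":0,"ry":0,"rz":0},
])

```text
time: 21.0
eef_pos: [577.0, -378.9, 182.0]
tcp_rot: [[1.0, 0.0, -0.0], [0.0, -1.0, 0.0], [-0.0, -0.0, -1.0]]
contact_force: [-1.0, 1.3, 5.6]
width: 0.162
grip_force: 39.7
```

Request:
servo_tool([
  {"dx":0,"dy":0,"dz":0.001,"rx":0,"ry":0,"rz":0},
  {"dx":0,"dy":0,"dz":0.002,"rx":0,"ry":0,"rz":0},
  {"dx":0,"dy":0,"dz":0.002,"rx":0,"ry":0,"rz":0},
])

```text
time: 21.3
eef_pos: [577.7, -379.3, 182.1]
tcp_rot: [[1.0, 0.0, 0.002], [0.0, -1.0, -0.001], [0.002, 0.001, -1.0]]
contact_force: [-1.6, 1.7, 7.3]
width: 0.167
grip_force: 39.7
```

Request:
servo_tool([
  {"dx":0,"dy":0,"dz":0,"rx":0,"ry":0,"rz":0},
  {"dx":0,"dy":0,"dz":0,"rx":0,"ry":0,"rz":0},
  {"dx":0,"dy":0,"dz":0,"rx":0,"ry":0,"rz":0},
  {"dx":0,"dy":0,"dz":0,"rx":0,"ry":0,"rz":0},
], hand=0.6)

```text
time: 21.7
eef_pos: [577.0, -378.9, 180.0]
tcp_rot: [[1.0, 0.0, -0.0], [0.0, -1.0, 0.0], [-0.0, -0.0, -1.0]]
contact_force: [0.1, 0.7, -0.4]
width: 0.6
grip_force: 0.0
```

Request:
servo_tool([
  {"dx":0,"dy":0,"dz":-0.02,"rx":0,"ry":0,"rz":0},
  {"dx":0,"dy":0,"dz":-0.05,"rx":0,"ry":0,"rz":0},
  {"dx":-0.02,"dy":-0.02,"dz":-0.065,"rx":0,"ry":0,"rz":0},
  {"dx":-0.05,"dy":-0.05,"dz":-0.065,"rx":0,"ry":0,"rz":0},
  {"dx":-0.08,"dy":-0.08,"dz":-0.065,"rx":0,"ry":0,"rz":0},
])

```text
time: 22.2
eef_pos: [496.5, -298.5, 245.8]
tcp_rot: [[1.0, -0.0, 0.001], [-0.0, -1.0, -0.001], [0.001, 0.001, -1.0]]
contact_force: [0.3, 0.2, 1.1]
width: 0.601
grip_force: 0.0
```

Request:
servo_tool([
  {"dx":-0.03,"dy":-0.03,"dz":0,"rx":0,"ry":0,"rz":0},
  {"dx":-0.06,"dy":-0.06,"dz":0,"rx":0,"ry":0,"rz":0},
  {"dx":-0.08,"dy":-0.08,"dz":0,"rx":0,"ry":0,"rz":0},
  {"dx":-0.08,"dy":-0.08,"dz":0,"rx":0,"ry":0,"rz":0},
  {"dx":-0.08,"dy":-0.08,"dz":0,"rx":0,"ry":0,"rz":0},
])

```text
time: 22.7
eef_pos: [417.2, -219.0, 245.8]
tcp_rot: [[1.0, 0.001, 0.001], [0.001, -1.0, -0.001], [0.001, 0.001, -1.0]]
contact_force: [0.8, -1.5, 0.9]
width: 0.598
grip_force: 0.0
```

```bash
python3 - <<'E'
from h import *
im,P=grab("top","t4.png")
d=np.hypot(P[...,0]-577,P[...,1]+378.7); q=P[(P[...,2]>178)&(d<15)]; print("knob",len(q),q.mean(0).round(1))
m=(P[...,2]>160)&(P[...,2]<172)&(d<32)&(d>11); q=P[m]; A=np.c_[q[:,:2]-q[:,:2].mean(0),np.ones(len(q))]
print("disc",len(q),q.mean(0).round(1),"slope,z",np.linalg.lstsq(A,q[:,2],rcond=None)[0].round(3))
im,P=grab("scene","s4.png")
i=cv2.imread("pics/s4.png");cv2.imwrite("pics/s4c.png",cv2.resize(i[100:280,160:420],None,fx=3,fy=3))
print(manip.sense()["eef_pos"])
E
```

```text
knob 49 [ 576.2 -378.9  184.4]
disc 435 [ 576.4 -379.2  165.1] slope,z [ 1.00000e-03 -6.00000e-03  1.65074e+02]
[ 417.58417708 -219.58520685  245.5822049 ]
```

View pics/s4c.png

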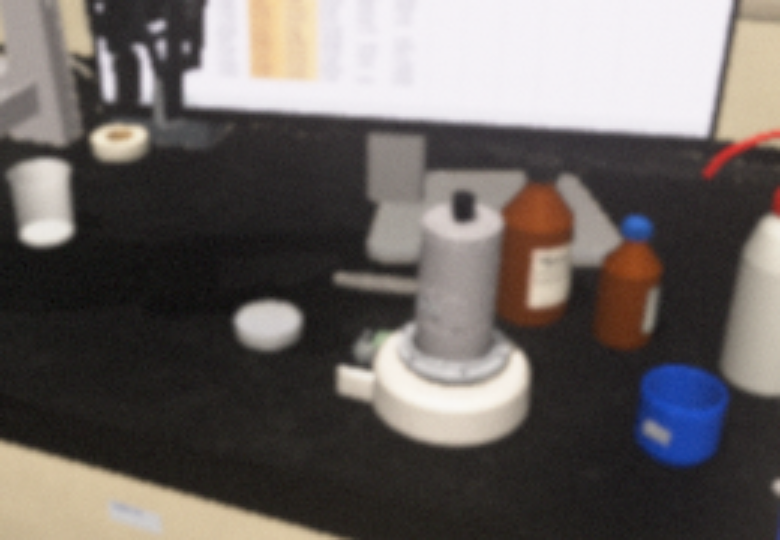

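The full stack stands straight at (460,290) with the knob at (463,205). The disc is level, and its measured height of 165 mm fits the expected 166 mm. The beaker (42,205) and petri dish (268,325) are upright and in place.

```bash
python3 -c "
from rig import manip
print(manip.sign_off())"
```

```text
the job is handed in; nothing more can be done
None
```

The sieve stack is built on the shaker plate (pan, fine sieve, coarse sieve, lid) and handed in at about 23 s; camera checks show each part seated and the lid level, with the beaker and petri dish untouched; the sign-off returned no verdict.

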